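# Lay the parallel block down on the setting board

## Task

The black steel parallel block stands on end on the aluminium setting board. Without gripping or lifting it, push it high on the face with the two holes so that it topples freely onto the cork panel with that face up; then push it along the cork until it lies square with its front end fully home against the steel end stop, about midway across the cork. Leave the small things around the board where they are, and finish clear of everything.

Things in the scene. Friction and masses are not known exactly. Their poses are not given: they have to be found in the camera images.
- block: Black steel block 48 x 42 x 105 mm, 0.6 to 1 kg. y along its 105 mm length, x across the 48 mm width, z across the 42 mm thickness, out of the face with two holes. Origin: centre of the 48 x 105 mm face opposite. It starts standing on a 48 x 42 mm end, y up, the holes (z) facing away from the end stop within 6 degrees. Pushed high on that face it leans 22 degrees, then falls over its lower front edge.
- block_middle (a point): Middle point of the parallel block; 52.5 mm above the board's top while it stands, 21 mm above it when it lies on the cork with the holes up. Sliding the lying block takes about 6 to 12 N. Axes as block.
- board: Setting board, fixed: aluminium plate 300 x 150 x 10 mm. Origin: centre of its underside; x along its length to the end stop, y left, z up. Flush cork panel, 120 mm wide, from x = -50 to +125 mm, centred on y = 0; the block stands near its rear edge. End stop: dark steel bar 120 mm across, 16 mm thick, 18 mm high above the plate, its face to the block at x = +125 mm.
- panel_middle (a point): Centre of the cork panel, on the board's top surface, 10 mm above the bench. Axes as board.
- stop_face (a point): Middle of the foot of the end stop's face that the block must touch, on the board's top surface. Axes as board.
- wood_block: Brown wooden block 24 x 48 x 45 mm high, standing loose on the bench beside the board; not to be disturbed. Origin: centre of its underside.
- steel_block: Small bright steel block 25 x 25 mm, 50 mm high, standing loose on the bench beside the board; not to be disturbed. Origin: at half its height, in the middle of one side face; y axis up.
- stone_stick: Dressing stone stick 13 x 90 x 12 mm lying on the bench beside the board; not to be disturbed. Origin: centre of its underside, y along its length.
- hex_key: Hex key 36 x 88 mm, 6 mm thick, lying on the bench beside the board; not to be disturbed. Origin: centre of its underside.
Not all that is in view belongs to the job. Leave any orange look-alike of the block alone.

How it is judged:
On the way:
1. the parallel block has toppled and lies on the cork panel, the face with the holes up (angle between block's own z axis and vertical below 0.1 rad and x of block_middle in the frame of board above 0 m and y of block_middle in the frame of board between -0.036 and 0.036 m and height (world z) of block_middle below 0.036 m), for 0.2 s.
At the end, for the whole second after the job is handed in: The parallel block lies at rest on the cork, the face with the holes up (within 0.1 rad), its front end within 5 mm of the end stop, its length within 0.1 rad of the board's, and its middle within 25 mm of the board's centre line, so that it is wholly on the cork (angle between block's own z axis and vertical below 0.1 rad and x of block_middle in the frame of board between 0.0675 and 0.076 m and y of block_middle in the frame of board between -0.025 and 0.025 m and angle between the y axis of block and the x axis of board, either way round below 0.1 rad and height (world z) of block_middle below 0.036 m and linear speed of block below 0.01 m/s); the robot touches nothing.
It fails at once if the parallel block is held in the fingers and let down slowly instead of toppling (angle between block's own y axis and vertical between 0.6 and 1.2 rad and angular speed of block below 1 rad/s and contact force between the fingers and block above 1 N).
It fails at once if the parallel block is lifted off the board (height (world z) of block_middle above 0.08 m or (angle between block's own y axis and vertical between 1.4 and 1.74 rad and height (world z) of block_middle above 0.06 m)).
It fails at once if the wooden block, the small steel block, the stone stick or the hex key is moved more than 15 mm (distance of any of wood_block, steel_block, stone_stick, hex_key from where it was at the start of the episode above 0.015 m).
It also fails if it takes over 42 s, if anything falls off the work surface, if the arm or the gripper's body presses on something with over 40 N, if the wrist force passes 120 N, or if a joint passes its speed limit or range.

## Robot

A 6-joint arm with a two-finger parallel gripper is mounted at the origin on a cart in front of the work surface, level with it; the furniture and walls round the work are solid. World frame = base frame: x ahead of the robot, y to its left, z up, the work surface at z = 0. Lengths are in m, angles in rad, forces in N, time in s.
With the tool pointing down it reaches from about 0.275 to 0.875 m from the base axis. Payload 12.5 kg.
Tool frame: the origin (TCP) lies midway between the tips of the shut fingers; the grasp point (between the pads) lies 19 mm behind it; y points along the fingers, z is the direction in which the jaws open and shut, and the axes are right-handed (so a half turn about y gives the same grasp; the last joint's range is limited). The gripper opens to 85 mm and grips with 20 to 120 N. Pads are 22 mm wide; open, the fingers measure 114 mm over their backs; the gripper's body (76 mm by 85 mm) begins 54 mm behind the grasp point. The pads swing forward as they close: fully open they stand 13 mm farther back than shut.
Start: joints at [1.037, 0.351, 1.652, -0, 1.139, -0.085], TCP at [0.239, 0.496, 0.231] pointing down, gripper open.
Joint ranges: [-2.75, 2.75], [-0.79, 2.1], [0.01, 2.65], [-1.57, 4.71], [0.07, 3.14], [-2.87, 2.87]. Speed limits (rad/s): [2.22, 2.22, 2.79, 3.14, 3.14, 3.14].

## Interface

Orientations are given as [roll, pitch, yaw] about the fixed x, y, z axes, in that order (R = Rz(yaw) Ry(pitch) Rx(roll)).
In Python, from workcell import r, vision gives the robot as it stands.
- The arm moves only by the shell command python3 -m inch 'ROWS' [FORCE]. ROWS is JSON, one flat list of numbers, 7 for each row, row after row: the gripper's target within -1 to 1 (fully open at 1, half-way at 0, shut at -1), then the shift along the tool's x, y, z in units of 30 mm (1.0 is 30 mm), then the turn, a rotation vector about the tool's x, y, z in units of 8 degrees (1.0 is 8 degrees). A call has exactly 8 rows; each row is the pose to reach, as a shift and turn from the pose commanded when the call began, along the tool's axes at that moment; what a row does not reach only later rows make up. A row lasts 1/10 s, in which the tool goes at most 50 mm and 8.59 degrees, less where a joint would pass 70% of its speed; a pose out of reach is approached as far as the arm can. A call with a gripper value outside its range is refused whole. The fingers move at their own pace and stop on an object; FORCE is the grip in N (left out, the last holds). Time passes only in rows, so rows that repeat a pose let the fingers close, or fill a call up. It gives the time, the measured TCP pose, the force and the opening at its end, in the units of the state.
- r.read_state(): the state, without advancing time (a new reading comes with each control period).
- vision.camera(name): name is "scene" or "side" or "wrist"; returns a dict with "color" (480x640x3 uint8, red, green, blue), "mtx" (3x3 intrinsics, pixels), "rvec" (rotation vector, rad) and "tvec" (3), from world to camera coordinates, as OpenCV has them; the wrist camera has in their place "mount" (4x4, takes a point from camera to tool coordinates, whose origin is the TCP and whose axes are the tool frame's). Camera axes: x right, y down, z forward; pixel columns grow to the right and rows downward; lengths in m; the calibration is good to about 2 mm. A picture is of the moment at which its call begins: read the wrist's pose just before it. There is no depth.
- r.hand_in(): hands the job in, once; it reports no verdict.
The state is a dict: "clock": time; "qpos": joint angles; "dq": joint speeds; "tau": joint torques, N m; "eef_pos": TCP position; "ee_rot": TCP orientation; "contact_force": force on the tool from outside, world axes, zero at the start; "wrist_torque": the same for the moment, N m; "gripper_width": finger opening in m.
Only numpy, scipy, OpenCV 4.12 (cv2) and the standard library are available. Lean on these libraries where they do the work, as an engineer would, in place of code of your own. Each camera call takes 0.05 s, during which the arm holds its last target.

## Working session

There is one attempt and no reset: what is moved stays moved. The work goes in short steps, Python scripts to look and compute and a shell command to move; the robot and the scene stay as the last step left them, time stands still between calls to the robot, and variables do not carry over. Pictures are saved under pics/ and viewed, and the job is handed in when it is done.

```bash
ls; mkdir -p pics; python3 - <<'E'
from workcell import r, vision
import cv2
print(r.read_state())
for n in ["scene","side","wrist"]:
    c=vision.camera(n); cv2.imwrite(f"pics/{n}0.png",c["color"][:,:,::-1])
    print(n,c["mtx"].tolist(),{k:c[k].tolist() if hasattr(c[k],'tolist') else c[k] for k in c if k not in("color","mtx")})
E
```

```text
pics
{'clock': 0.0, 'qpos': array([ 1.03743189e+00,  3.51240357e-01,  1.65243730e+00, -3.25791430e-05,
        1.13915075e+00, -8.46324060e-02]), 'dq': array([ 0.00215869, -0.0011803 ,  0.00162647,  0.00270712, -0.0001777 ,
        0.00079189]), 'tau': array([-8.19633215e-06, -5.06069183e+01, -2.91422117e+01, -4.40737972e-05,
        4.36176866e-03, -3.92112284e-06]), 'eef_pos': array([0.23842376, 0.49524524, 0.23075116]), 'ee_rot': array([-1.57203015e+00,  7.49913823e-05, -4.48718428e-01]), 'contact_force': array([-0.3177322 , -0.14918334,  1.05126791]), 'wrist_torque': array([ 0.03265034,  0.00091699, -0.01846295]), 'gripper_width': 0.08537235618741258}
scene [[458.6645209322701, 0.0, 322.3440736531214], [0.0, 458.6645209322701, 248.77358781835062], [0.0, 0.0, 1.0]] {'rvec': [2.0886092911617955, -0.7286285200958361, 0.35750954432654036], 'tvec': [-0.3901021272860723, 0.2751256819334903, 0.6760839117148806]}
side [[515.9297459654019, 0.0, 316.5098513794177], [0.0, 515.9297459654019, 237.93524161668284], [0.0, 0.0, 1.0]] {'rvec': [-0.003163950640124967, 2.689693736202702, -1.6005310386964076], 'tvec': [0.5400161542610018, 0.04724370255820599, 1.05274710535747]}
wrist [[397.90367805809336, 0.0, 320.1222924076075], [0.0, 397.90367805809336, 236.1137732457009], [0.0, 0.0, 1.0]] {'mount': [[-7.650978869648094e-05, 0.9495721643279971, 0.3135485590457958, -0.08108172939863277], [0.00030781144149762477, -0.3135485227464981, 0.9495721295065506, -0.14285978748970396], [0.9999999496991835, 0.00016916539691994373, -0.0002682996454864885, -0.0002417656563884485], [0.0, 0.0, 0.0, 1.0]]}
```

View pics/scene0.png

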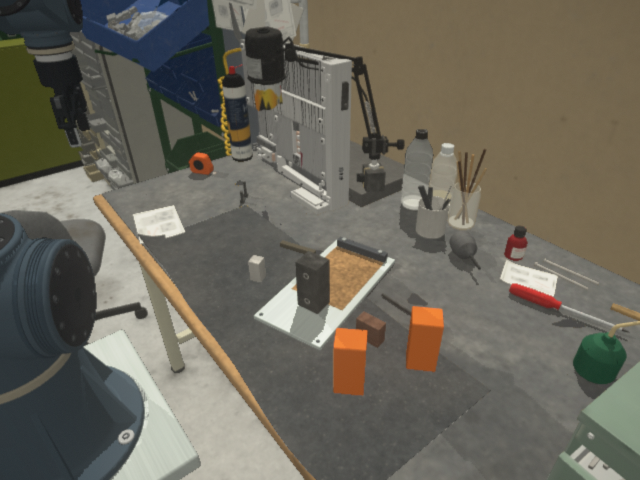

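View pics/side0.png

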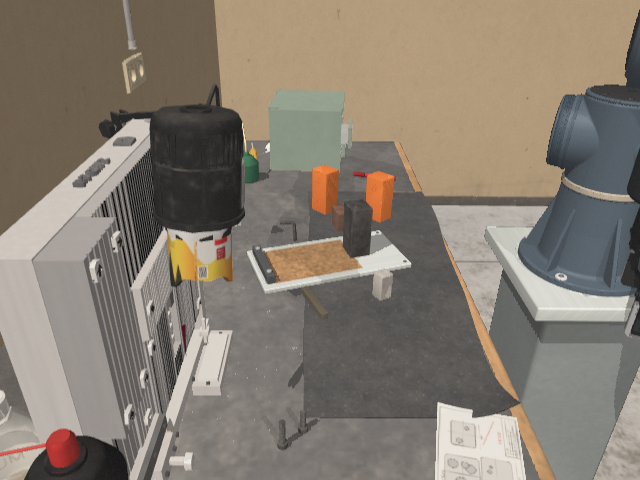

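View pics/wrist0.png

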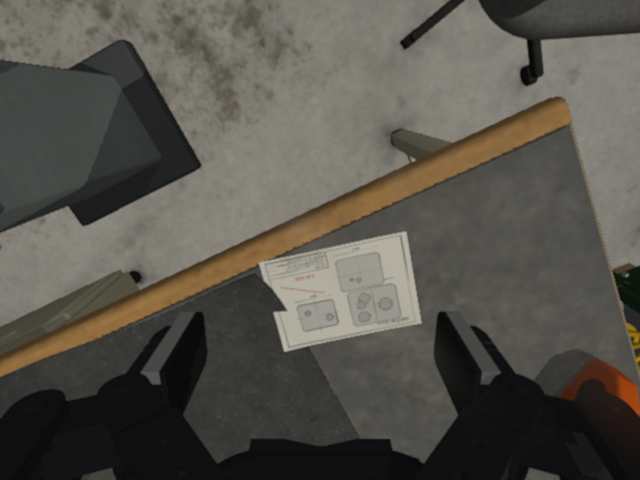

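The scene view shows the board, with white corners near (257,316), (320,347), (394,262) and (343,238). The black block stands at about (313,282), holes facing the camera and robot. The two orange look-alikes are at (350,362) and (425,338), the steel block at (257,268) and the wood block at (371,330). Next I'll zoom in.

```bash
python3 - <<'E'
import cv2
a=cv2.imread("pics/scene0.png")[220:360,235:435]; cv2.imwrite("pics/scene0z.png",cv2.resize(a,None,fx=4,fy=4,interpolation=cv2.INTER_CUBIC))
a=cv2.imread("pics/side0.png")[190:330,235:425]; cv2.imwrite("pics/side0z.png",cv2.resize(a,None,fx=4,fy=4,interpolation=cv2.INTER_CUBIC))
E
```

```text
(no output)
```

View pics/scene0z.png

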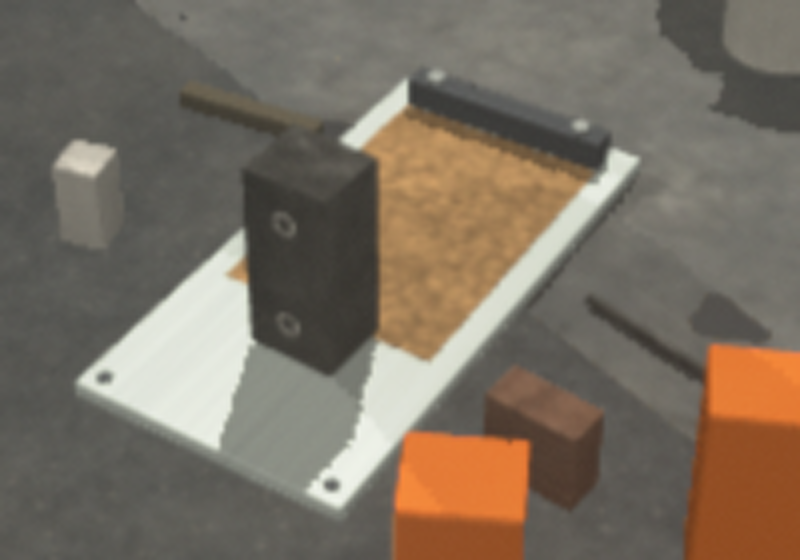

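View pics/side0z.png

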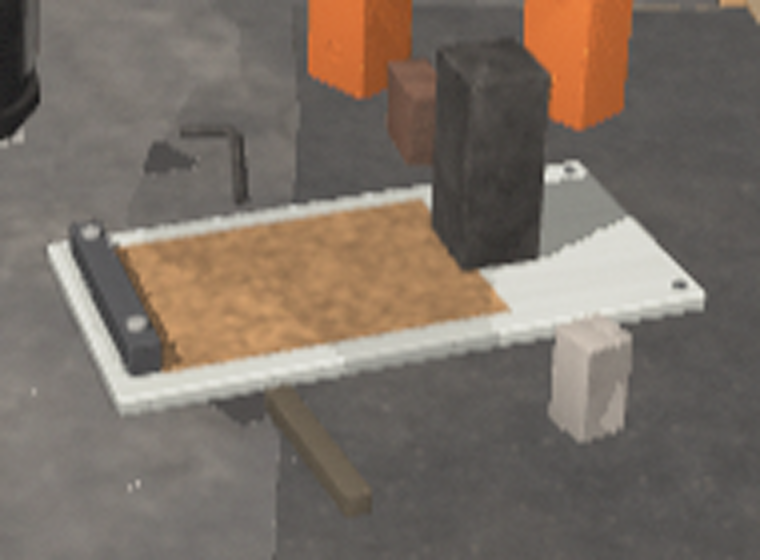

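```bash
cat > h.py <<'E'
import numpy as np, cv2
from workcell import r, vision
def ray(c,u,v):
    R,_=cv2.Rodrigues(np.array(c["rvec"])); t=np.array(c["tvec"])
    p=cv2.undistortPoints(np.array([[[u,v]]],float),np.array(c["mtx"]),None)[0,0]
    return -R.T@t, R.T@np.array([p[0],p[1],1.])
def onz(c,u,v,z):
    o,d=ray(c,u,v); return o+d*(z-o[2])/d[2]
def proj(c,P):
    return cv2.projectPoints(np.array(P,float).reshape(-1,3),np.array(c["rvec"]),np.array(c["tvec"]),np.array(c["mtx"]),None)[0][:,0]
E
python3 - <<'E'
from h import *
cs=vision.camera("scene"); sd=vision.camera("side")
S=lambda u,v,z:onz(cs,235+(u+.5)/4-.5,220+(v+.5)/4-.5,z)
D=lambda u,v,z:onz(sd,235+(u+.5)/4-.5,190+(v+.5)/4-.5,z)
np.set_printoptions(precision=4,suppress=True)
print("board scene",*[S(*p,.01) for p in [(78,383),(340,517),(640,158)]])
print("board side RL,FL,FR",*[D(*p,.01) for p in [(704,295),(122,405),(50,247)]])
print("block top scene",*[S(*p,.115) for p in [(245,173),(326,208),(378,156),(292,130)]])
print("block bot scene",*[S(*p,.01) for p in [(252,342),(332,373),(378,332)]])
print("block top side",*[D(*p,.115) for p in [(437,48),(516,38),(551,72),(470,85)]])
print("block bot side",*[D(*p,.01) for p in [(435,225),(470,268),(541,258)]])
print("cork scene RL RR",S(228,275,.01),S(432,360,.01),"side RL",D(505,310,.01))
print("steel base scene",[S(*p,.0) for p in [(60,238),(98,248),(120,225)]],"side",[D(*p,0) for p in [(553,425),(585,441),(626,420)]])
print("steel top",[S(*p,.05) for p in [(55,165),(82,141),(118,150)]],[D(*p,.05) for p in [(556,330),(590,350),(631,335),(600,318)]])
print("wood top",[S(*p,.045) for p in [(485,400),(518,368),(603,408),(570,442)]])
print("orange top",[S(*p,.105) for p in [(405,433),(529,440),(395,510),(522,521)]],[S(*p,.105) for p in[(710,345),(800,350),(695,412)]])
print("stone",[S(*p,.012) for p in [(183,90),(320,125)]],[D(*p,.012) for p in [(270,395),(360,490)]])
E
```

```text
board scene [0.3537 0.0269 0.01  ] [ 0.3988 -0.116   0.01  ] [ 0.6848 -0.0142  0.01  ]
board side RL,FL,FR [0.3546 0.0304 0.01  ] [0.6332 0.1294 0.01  ] [ 0.6817 -0.0121  0.01  ]
block top scene [ 0.4331 -0.0054  0.115 ] [ 0.4459 -0.0483  0.115 ] [ 0.4872 -0.033   0.115 ] [0.469  0.0077 0.115 ]
block bot scene [ 0.434  -0.0014  0.01  ] [ 0.4509 -0.0427  0.01  ] [ 0.4857 -0.034   0.01  ]
block top side [ 0.4871 -0.0297  0.115 ] [ 0.447  -0.0425  0.115 ] [ 0.4334 -0.0029  0.115 ] [0.4735 0.0125 0.115 ]
block bot side [ 0.4839 -0.038   0.01  ] [0.4685 0.0058 0.01  ] [ 0.4317 -0.0047  0.01  ]
cork scene RL RR [0.4535 0.0467 0.01  ] [ 0.4933 -0.0655  0.01  ] side RL [0.454  0.0458 0.01  ]
steel base scene [array([0.4081, 0.1372, 0.    ]), array([0.4193, 0.1174, 0.    ]), array([0.4386, 0.1265, 0.    ])] side [array([0.4383, 0.1284, 0.    ]), array([0.4252, 0.1407, 0.    ]), array([0.4046, 0.1241, 0.    ])]
steel top [array([0.4089, 0.1333, 0.05  ]), array([0.4305, 0.1425, 0.05  ]), array([0.4409, 0.1239, 0.05  ])] [array([0.44  , 0.1271, 0.05  ]), array([0.4269, 0.1432, 0.05  ]), array([0.4073, 0.1308, 0.05  ]), array([0.4193, 0.1168, 0.05  ])]
wood top [array([ 0.4705, -0.1279,  0.045 ]), array([ 0.4953, -0.122 ,  0.045 ]), array([ 0.507 , -0.1637,  0.045 ]), array([ 0.4818, -0.1695,  0.045 ])]
orange top [array([ 0.3926, -0.1673,  0.105 ]), array([ 0.427 , -0.1998,  0.105 ]), array([ 0.365 , -0.1952,  0.105 ]), array([ 0.3975, -0.2281,  0.105 ])] [array([ 0.5196, -0.2064,  0.105 ]), array([ 0.5454, -0.231 ,  0.105 ]), array([ 0.487 , -0.2289,  0.105 ])]
stone [array([0.5261, 0.1957, 0.012 ]), array([0.5664, 0.1184, 0.012 ])] [array([0.5667, 0.1235, 0.012 ]), array([0.5273, 0.1943, 0.012 ])]
```

The two views agree:
- **Board:** centre about (0.517, 0.007), yaw about 19.6°.
- **Block:** board x about -0.063, y about -0.004, nearly square to the board, and its hole face points towards the robot.

I'll approach behind the hole face at a safe height.

```bash
python3 -m inch '[-0.5,12.6,0,-13.7,0,-5.65,0, -0.5,12.6,0,-13.7,0,-5.65,0, -0.5,12.6,0,-13.7,0,-5.65,0, -0.5,12.6,0,-13.7,0,-5.65,0, -0.5,12.6,0,-13.7,0,-5.65,0, -0.5,12.6,0,-13.7,0,-5.65,0, -0.5,12.6,0,-13.7,0,-5.65,0, -0.5,12.6,0,-13.7,0,-5.65,0]' 40
cat >> h.py <<'E'
from scipy.spatial.transform import Rotation as Ro
C=np.array([.5173,.0072]); YAW=.342
def board(p):
    c,s=np.cos(YAW),np.sin(YAW); d=np.array(p)[:2]-C
    return np.array([c*d[0]+s*d[1],-s*d[0]+c*d[1]])
def need(bx,by,z,yaw=YAW):
    "tool-frame shift (30mm units) and turn (8deg units) to board-frame target"
    st=r.read_state(); c,s=np.cos(YAW),np.sin(YAW)
    P=np.array([C[0]+c*bx-s*by,C[1]+s*bx+c*by,z])
    R0=Ro.from_euler('xyz',st["ee_rot"]); Rt=Ro.from_euler('xyz',[-np.pi/2,0,yaw])
    np.set_printoptions(precision=3,suppress=True)
    print("t",round(st["clock"],2),"board xy",board(st["eef_pos"]),"z",st["eef_pos"][2],"rot",st["ee_rot"],"F",st["contact_force"],"w",st["gripper_width"],"q6",st["qpos"][5])
    print("shift",R0.inv().apply(P-st["eef_pos"])/.03,"turn",np.degrees((R0.inv()*Rt).as_rotvec())/8)
E
python3 -c "
from h import *
need(-.125,-.0043,.17)"
```

```text
clock: 1.05
eef_pos: [0.3491, 0.1325, 0.2316]
ee_rot: [-1.571, -0.001, 0.341]
contact_force: [1.0, 0.8, 0.7]
gripper_width: 0.0213
t 1.05 board xy [-0.116  0.174] z 0.23160785733640749 rot [-1.571 -0.001  0.341] F [0.969 0.779 0.739] w 0.021250577735159648 q6 -1.6738880253132487
shift [-0.279  2.054 -5.958] turn [ 0.001 -0.007  0.005]
```

```bash
python3 -m inch '[-0.5,-0.3,0,-5.95,0,0,0, -0.5,-0.3,0,-5.95,0,0,0, -0.5,-0.3,0,-5.95,0,0,0, -0.5,-0.3,0,-5.95,0,0,0, -0.5,-0.3,2,-5.95,0,0,0, -0.5,-0.3,2,-5.95,0,0,0, -0.5,-0.3,2,-5.95,0,0,0, -0.5,-0.3,2,-5.95,0,0,0]'
python3 -c "
from h import *
need(-.125,-.0043,.1)
for n in ['scene','side','wrist']: cv2.imwrite('pics/%s1.png'%n,vision.camera(n)['color'][:,:,::-1])
a=cv2.imread('pics/wrist1.png');b=cv2.imread('pics/scene1.png')[170:360,200:440]
cv2.imwrite('pics/m1.png',cv2.resize(np.hstack([cv2.resize(a,(400,300)),cv2.resize(b,(379,300))]),None,fx=1,fy=1))"
```

```text
clock: 1.85
eef_pos: [0.4005, -0.0366, 0.1725]
ee_rot: [-1.571, -0.001, 0.341]
contact_force: [0.5, 0.8, 0.7]
gripper_width: 0.0215
t 1.85 board xy [-0.125 -0.002] z 0.1725317342478937 rot [-1.571 -0.001  0.341] F [0.47  0.849 0.689] w 0.021468363096459896 q6 -2.1189818757870538
shift [-0.009  2.418 -0.074] turn [ 0.002 -0.006  0.004]
```

View pics/m1.png

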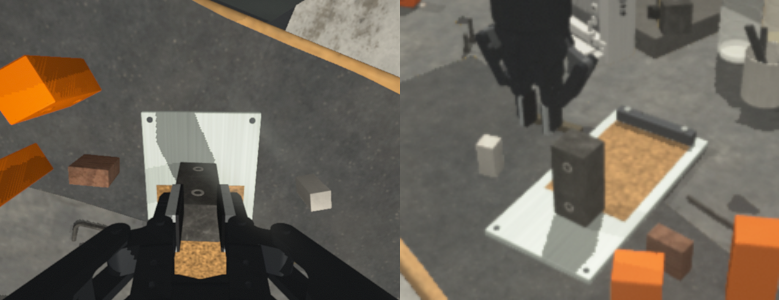

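```bash
python3 -c "
from h import *
cs=vision.camera('scene');cv2.imwrite('pics/scene2.png',cs['color'][:,:,::-1]);st=r.read_state();print(st['clock'],st['eef_pos'],proj(cs,st['eef_pos']),proj(cs,[.46,-.018,.115]))"
```

```text
2.05 [ 0.40060083 -0.03675455  0.17253691] [[289.10531428 251.44010541]] [[312.11530372 260.46724381]]
```

View pics/scene2.png

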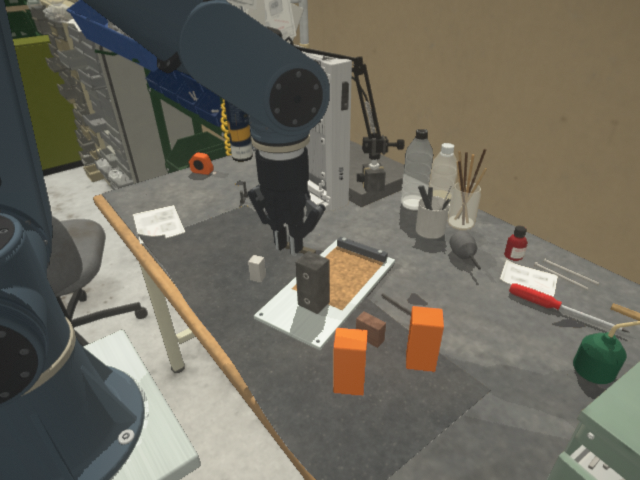

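The gripper is where expected. Tips are at about (289,250) in the scene, and the block top is at (312,260). Now I'll descend behind the face.

```bash
python3 -m inch '[-0.5,0,1.2,-0.07,0,0,0, -0.5,0,2.4,-0.07,0,0,0, -0.5,0,2.4,-0.07,0,0,0, -0.5,0.2,2.4,-0.07,0,0,0, -0.5,0.4,2.4,-0.07,0,0,0, -0.5,0.6,2.4,-0.07,0,0,0, -0.5,0.7,2.4,-0.07,0,0,0, -0.5,0.7,2.4,-0.07,0,0,0]'
python3 -c "
from h import *
need(-.055,-.0043,.1)
cs=vision.camera('side');cv2.imwrite('pics/side3.png',cv2.resize(cs['color'][130:300,235:425,::-1],None,fx=3.5,fy=3.5))"
```

```text
clock: 2.85
eef_pos: [0.4212, -0.0319, 0.0999]
ee_rot: [-1.571, -0.001, 0.34]
contact_force: [0.0, 0.2, 0.1]
gripper_width: 0.0213
t 2.85 board xy [-0.104 -0.005] z 0.09994693338817047 rot [-1.571 -0.001  0.34 ] F [0.047 0.161 0.068] w 0.021251084163616644 q6 -2.0970896366999616
shift [ 1.621 -0.     0.013] turn [ 0.004 -0.011  0.007]
```

View pics/side3.png

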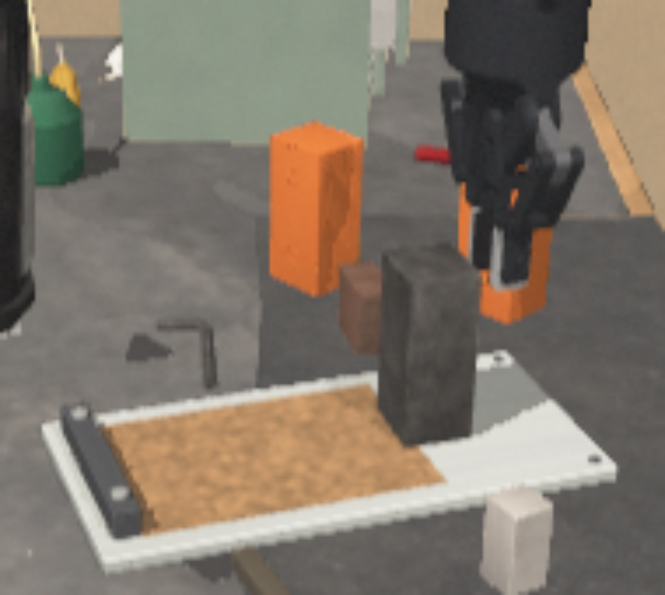

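The finger tips are just behind the upper part of the block at about (510,285) in the zoomed side view, with a small gap. Now the topple push.

```bash
python3 -m inch '[-0.5,0.25,0,0,0,0,0, -0.5,0.5,0,0,0,0,0, -0.5,0.75,0,0,0,0,0, -0.5,1,0,0,0,0,0, -0.5,1.25,0,0,0,0,0, -0.5,1.5,0,0,0,0,0, -0.5,1.65,0,0,0,0,0, -0.5,1.65,0,0,0,0,0]'
python3 -c "
from h import *
need(-.055,-.0043,.1)
cs=vision.camera('side');cv2.imwrite('pics/side4.png',cv2.resize(cs['color'][130:300,235:425,::-1],None,fx=3.5,fy=3.5))"
```

```text
clock: 3.7
eef_pos: [0.4677, -0.0153, 0.0994]
ee_rot: [-1.571, -0.0, 0.34]
contact_force: [0.1, 0.0, -0.2]
gripper_width: 0.0211
t 3.7 board xy [-0.054 -0.005] z 0.09935147261929228 rot [-1.571 -0.     0.34 ] F [ 0.121  0.004 -0.198] w 0.02105270556960723 q6 -2.043464756596887
shift [-0.024 -0.022  0.009] turn [ 0.001 -0.012  0.002]
```

View pics/side4.png

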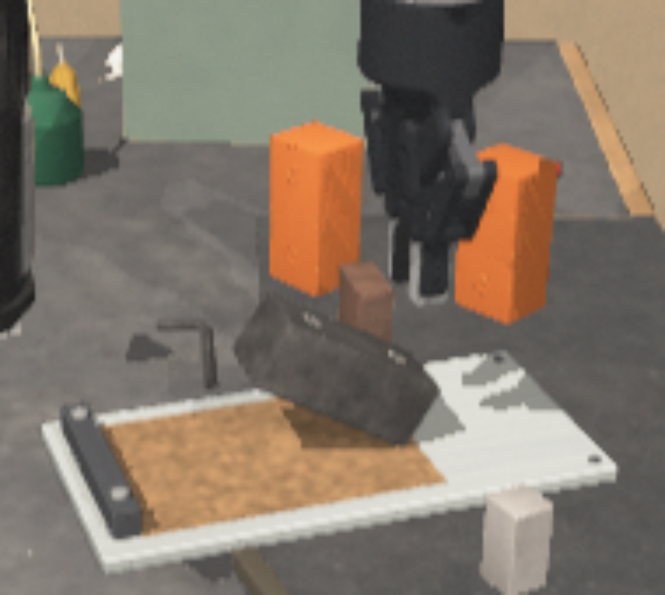

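The block is in mid-fall, free of the fingers and holes up. I'll back off and look.

```bash
python3 -m inch '[-0.5,0,0,0,0,0,0, -0.5,-0.5,0,0,0,0,0, -0.5,-1,0,0,0,0,0, -0.5,-1.5,0,0,0,0,0, -0.5,-2,0,0,0,0,0, -0.5,-2,0,0,0,0,0, -0.5,-2,0,0,0,0,0, -0.5,-2,0,0,0,0,0]'
python3 -c "
from h import *
need(-.1,-.0043,.03)
cs=vision.camera('side');cv2.imwrite('pics/side5.png',cs['color'][:,:,::-1]);cv2.imwrite('pics/side5z.png',cv2.resize(cs['color'][190:330,235:425,::-1],None,fx=4,fy=4,interpolation=2))
cs=vision.camera('scene');cv2.imwrite('pics/scene5z.png',cv2.resize(cs['color'][220:360,235:435,::-1],None,fx=4,fy=4,interpolation=2))"
```

```text
clock: 4.55
eef_pos: [0.4113, -0.0354, 0.0996]
ee_rot: [-1.571, -0.001, 0.34]
contact_force: [-0.3, 0.2, 0.3]
gripper_width: 0.0218
t 4.55 board xy [-0.114 -0.005] z 0.09955071319745848 rot [-1.571 -0.001  0.34 ] F [-0.274  0.151  0.295] w 0.021806252335784274 q6 -2.1098309229235612
shift [0.471 2.319 0.012] turn [ 0.002 -0.013  0.004]
```

View pics/side5z.png

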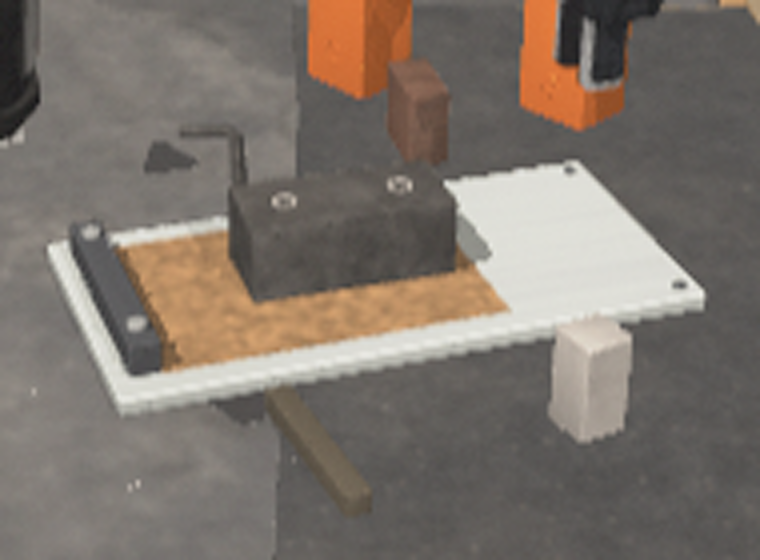

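View pics/scene5z.png

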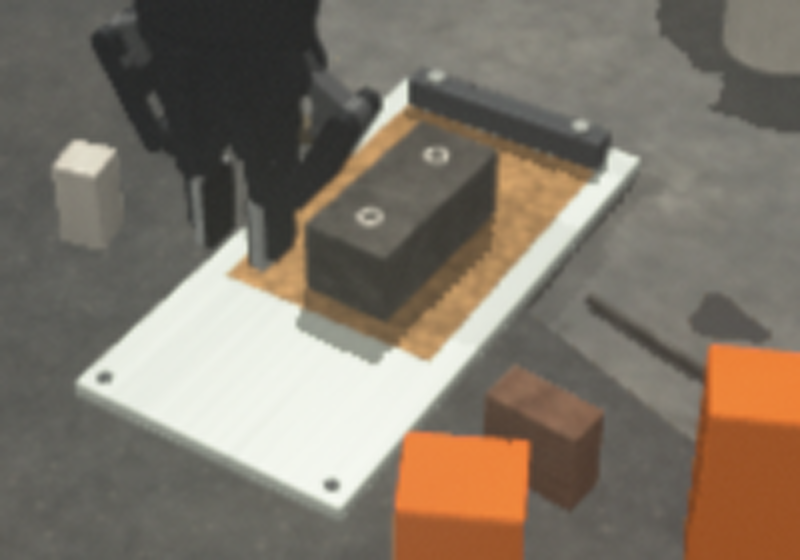

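It lies flat on the cork with the holes up. Next I'll measure its pose.

```bash
python3 - <<'E'
from h import *
np.set_printoptions(precision=4,suppress=True)
cs=vision.camera("scene"); sd=vision.camera("side")
S=lambda u,v,z:board(onz(cs,235+(u+.5)/4-.5,220+(v+.5)/4-.5,z))
D=lambda u,v,z:board(onz(sd,235+(u+.5)/4-.5,190+(v+.5)/4-.5,z))
print("holes scene",S(369,216,.052),S(436,155,.052),"side",D(399,184,.052),D(285,201,.052))
print("top scene RL RR FR FL",*[S(*p,.052) for p in [(308,225),(388,260),(497,153),(425,122)]])
print("bot scene RL RR",*[S(*p,.01) for p in [(308,284),(388,318)]])
print("bot side FL RL",*[D(*p,.01) for p in [(256,299),(455,270)]],"top FL FR",D(252,240,.052),D(230,190,.052))
print("stop foot scene",S(408,107,.01),S(600,180,.01),"stop side",D(160,368,.01),"cork side corners",D(118,243,.01),D(505,310,.01))
E
```

```text
holes scene [-0.014  -0.0051] [ 0.0461 -0.0079] side [-0.0156 -0.0071] [ 0.0439 -0.0086]
top scene RL RR FR FL [-0.0353  0.0165] [-0.0376 -0.0304] [ 0.0637 -0.0336] [0.0681 0.0115]
bot scene RL RR [-0.0316  0.0203] [-0.0324 -0.0271]
bot side FL RL [0.0647 0.0088] [-0.0385  0.0145] top FL FR [0.0711 0.0228] [ 0.066 -0.028]
stop foot scene [0.1265 0.0566] [ 0.1215 -0.0665] stop side [0.1258 0.0527] cork side corners [ 0.1146 -0.0662] [-0.0466  0.0576]
```

The block's middle is at board x ≈ 0.015, y ≈ -0.007, nearly square, so about 57 mm remain to the stop. Hole spacing and size checks agree. I'll descend behind its rear end and close in.

```bash
python3 -m inch '[-0.5,0,1,0,0,0,0, -0.5,0,2,-0.03,0,0,0, -0.5,0,2.45,-0.06,0,0,0, -0.5,0.3,2.45,-0.06,0,0,0, -0.5,0.8,2.45,-0.06,0,0,0, -0.5,1.3,2.45,-0.06,0,0,0, -0.5,1.7,2.45,-0.06,0,0,0, -0.5,1.8,2.45,-0.06,0,0,0]'
python3 -c "
from h import *
need(.009,-.0065,.026)"
```

```text
clock: 5.55
eef_pos: [0.4639, -0.0188, 0.0266]
ee_rot: [-1.572, -0.002, 0.341]
contact_force: [-0.2, 0.6, -0.3]
gripper_width: 0.0212
t 5.55 board xy [-0.059 -0.007] z 0.026631578253636108 rot [-1.572 -0.002  0.341] F [-0.236  0.607 -0.266] w 0.021248201352374454 q6 -2.05235710826707
shift [2.267 0.025 0.005] turn [ 0.007 -0.009  0.013]
```

```bash
python3 -m inch '[-0.5,0.15,0,0,0,0,0, -0.5,0.35,0,0,0,0,0, -0.5,0.55,0,0,0,0,0, -0.5,0.8,0,0,0,0,0, -0.5,1.05,0,0,0,0,0, -0.5,1.3,0,0,0,0,0, -0.5,1.5,0,0,0,0,0, -0.5,1.7,0,0,0,0,0]'
python3 -c "
from h import *
need(.009,-.0065,.026)
cs=vision.camera('side');cv2.imwrite('pics/side6z.png',cv2.resize(cs['color'][190:330,235:425,::-1],None,fx=4,fy=4,interpolation=2))"
```

```text
clock: 6.35
eef_pos: [0.5101, -0.0021, 0.0258]
ee_rot: [-1.57, 0.001, 0.34]
contact_force: [-4.9, -1.8, 1.7]
gripper_width: 0.0213
t 6.35 board xy [-0.01  -0.006] z 0.02580970640392882 rot [-1.57   0.001  0.34 ] F [-4.919 -1.799  1.73 ] w 0.02128780861531205 q6 -2.006003643943943
shift [ 0.63  -0.007 -0.006] turn [-0.003 -0.014 -0.008]
```

View pics/side6z.png

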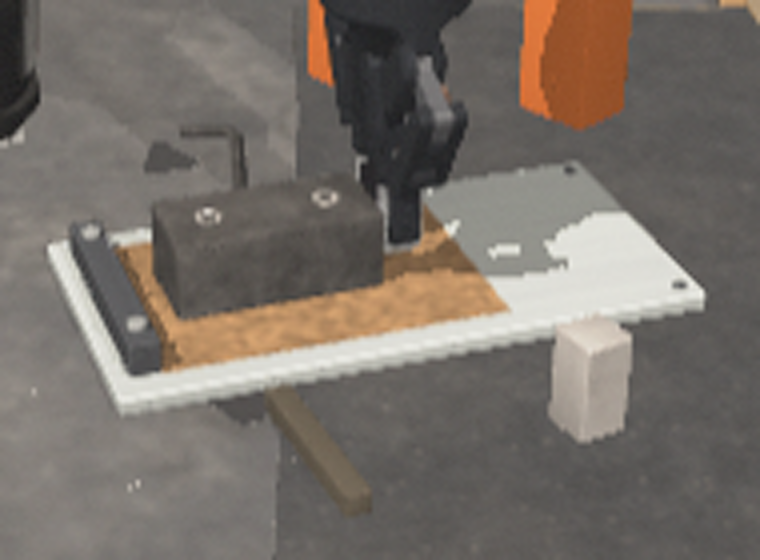

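It slides straight, with about 20 mm left and 5 N of push force. I'll continue slower.

```bash
python3 -m inch '[-0.5,0.07,0,0,0,0,0, -0.5,0.14,0,0,0,0,0, -0.5,0.21,0,0,0,0,0, -0.5,0.28,0,0,0,0,0, -0.5,0.35,0,0,0,0,0, -0.5,0.42,0,0,0,0,0, -0.5,0.48,0,0,0,0,0, -0.5,0.52,0,0,0,0,0]'
python3 -c "
from h import *
need(.009,-.0065,.026)"
```

```text
clock: 7.2
eef_pos: [0.5251, 0.0031, 0.0258]
ee_rot: [-1.571, -0.0, 0.34]
contact_force: [-3.3, -1.9, -1.9]
gripper_width: 0.0214
t 7.2 board xy [ 0.006 -0.006] z 0.025808591447375625 rot [-1.571 -0.     0.34 ] F [-3.311 -1.86  -1.852] w 0.02138273978323208 q6 -1.9936786089594947
shift [ 0.101 -0.006 -0.002] turn [-0.    -0.013  0.   ]
```

```bash
python3 -m inch '[-0.5,0.03,0,0,0,0,0, -0.5,0.05,0,0,0,0,0, -0.5,0.07,0,0,0,0,0, -0.5,0.09,0,0,0,0,0, -0.5,0.11,0,0,0,0,0, -0.5,0.13,0,0,0,0,0, -0.5,0.14,0,0,0,0,0, -0.5,0.14,0,0,0,0,0]'
python3 -c "
from h import *
need(.009,-.0065,.026)
cs=vision.camera('side');cv2.imwrite('pics/side7z.png',cv2.resize(cs['color'][190:330,235:425,::-1],None,fx=4,fy=4,interpolation=2))
cs=vision.camera('scene');cv2.imwrite('pics/scene7z.png',cv2.resize(cs['color'][220:360,235:435,::-1],None,fx=4,fy=4,interpolation=2))"
```

```text
clock: 8.0
eef_pos: [0.5276, 0.0041, 0.0259]
ee_rot: [-1.57, 0.003, 0.34]
contact_force: [-9.9, -5.8, 5.7]
gripper_width: 0.0217
t 8.0 board xy [ 0.009 -0.006] z 0.025884339666525185 rot [-1.57   0.003  0.34 ] F [-9.876 -5.781  5.722] w 0.02166766125044211 q6 -1.990445659787376
shift [ 0.011 -0.004 -0.004] turn [-0.005 -0.013 -0.021]
```

View pics/side7z.png

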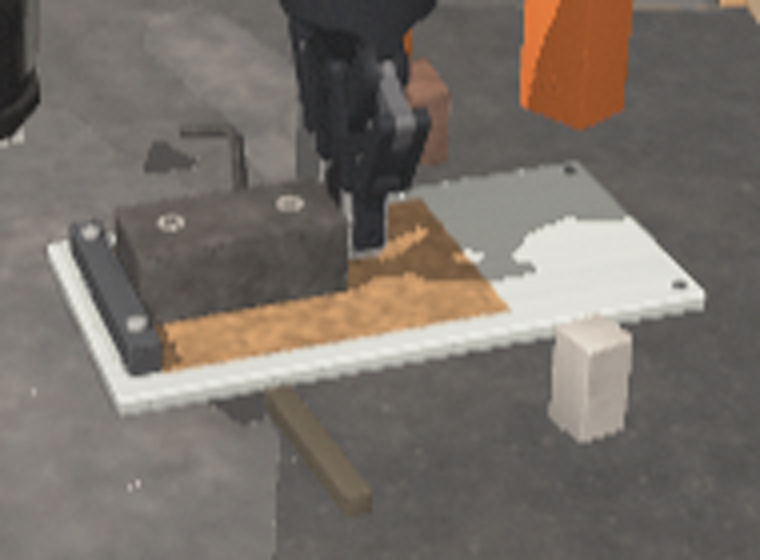

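View pics/scene7z.png

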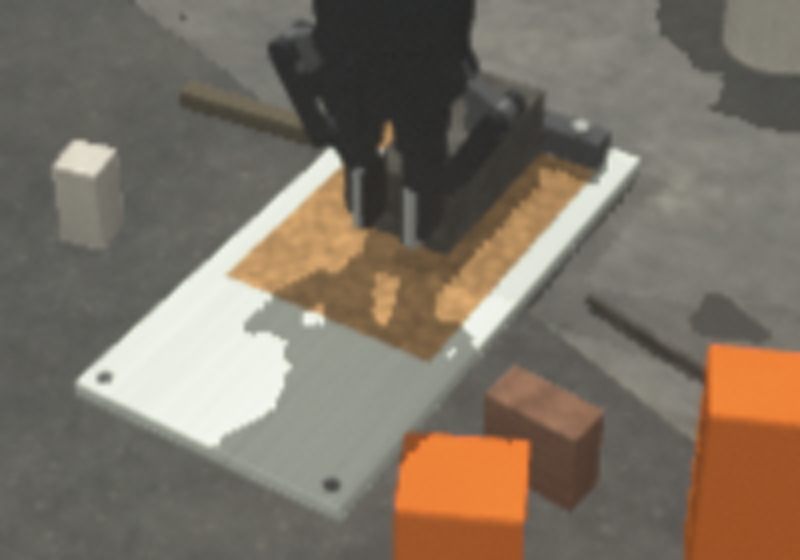

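The gap is almost closed and the force is rising (about 12 N). I'll press gently until it seats.

```bash
python3 -m inch '[-0.5,0.015,0,0,0,0,0, -0.5,0.03,0,0,0,0,0, -0.5,0.045,0,0,0,0,0, -0.5,0.06,0,0,0,0,0, -0.5,0.07,0,0,0,0,0, -0.5,0.08,0,0,0,0,0, -0.5,0.08,0,0,0,0,0, -0.5,0.08,0,0,0,0,0]'
python3 -c "
from h import *
need(.009,-.0065,.026)"
```

```text
clock: 8.9
eef_pos: [0.5276, 0.0043, 0.0258]
ee_rot: [-1.569, 0.008, 0.34]
contact_force: [-22.5, -12.2, 17.6]
gripper_width: 0.0212
t 8.9 board xy [ 0.009 -0.006] z 0.025848586625265894 rot [-1.569  0.008  0.34 ] F [-22.549 -12.231  17.599] w 0.02123480544655167 q6 -1.988479859541647
shift [ 0.01  -0.005 -0.011] turn [-0.014 -0.012 -0.058]
```

The force doubled to about 26 N with no tool motion, and the TCP is exactly where contact was predicted (0.009), so the block is home. I'll withdraw straight back, then lift.

```bash
python3 -m inch '[-0.5,-0.2,0,0,0,0,0, -0.5,-0.6,0,0,0,0,0, -0.5,-1.2,0,0,0,0,0, -0.5,-1.8,0,0,0,0,0, -0.5,-2.4,-1,0,0,0,0, -0.5,-3,-2.5,0,0,0,0, -0.5,-4,-4,0,0,0,0, -0.5,-5,-5,0,0,0,0]'
python3 -m inch '[-0.5,0,0,2,0,0,0, -0.5,0,0,3,0,0,0, -0.5,0,0,4,0,0,0, -0.5,0,0,5,0,0,0, -0.5,0,0,5,0,0,0, -0.5,0,0,5,0,0,0, -0.5,0,0,5,0,0,0, -0.5,0,0,5,0,0,0]'
python3 -c "
from h import *
need(.009,-.0065,.026)
cs=vision.camera('side');cv2.imwrite('pics/side8z.png',cv2.resize(cs['color'][190:330,235:425,::-1],None,fx=4,fy=4,interpolation=2))
cs=vision.camera('scene');cv2.imwrite('pics/scene8z.png',cv2.resize(cs['color'][220:360,235:435,::-1],None,fx=4,fy=4,interpolation=2))"
```

```text
clock: 9.7
eef_pos: [0.3894, -0.0451, 0.178]
ee_rot: [-1.572, -0.003, 0.341]
contact_force: [0.7, 0.3, 0.8]
gripper_width: 0.0214
clock: 10.5
eef_pos: [0.34, 0.096, 0.1759]
ee_rot: [-1.571, -0.0, 0.339]
contact_force: [0.9, -0.2, 0.2]
gripper_width: 0.0213
t 10.5 board xy [-0.137  0.143] z 0.1758956560446063 rot [-1.571 -0.     0.339] F [ 0.933 -0.164  0.188] w 0.021335715129416417 q6 -1.7664398833920394
shift [ 4.889  4.998 -4.971] turn [ 0.001 -0.023  0.002]
```

View pics/side8z.png

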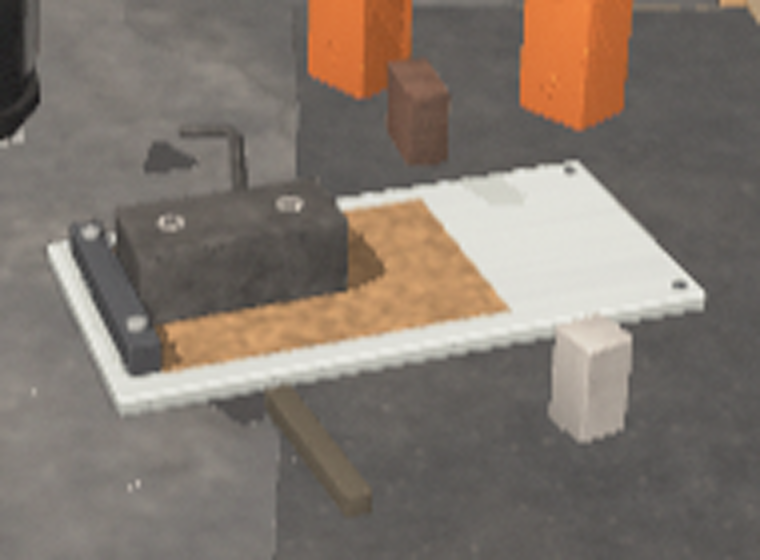

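View pics/scene8z.png

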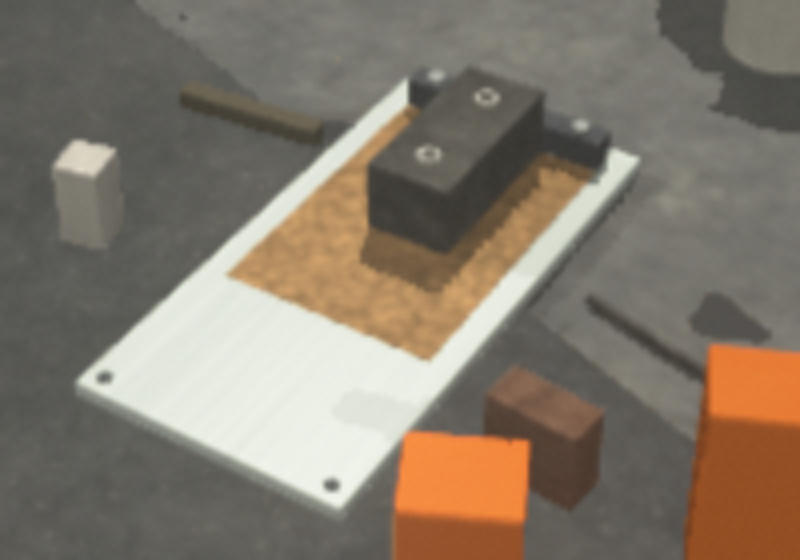

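```bash
python3 - <<'E'
from h import *
np.set_printoptions(precision=4,suppress=True)
cs=vision.camera("scene"); sd=vision.camera("side")
S=lambda u,v,z:board(onz(cs,235+(u+.5)/4-.5,220+(v+.5)/4-.5,z))
D=lambda u,v,z:board(onz(sd,235+(u+.5)/4-.5,190+(v+.5)/4-.5,z))
print("holes",S(428,154,.052),S(486,97,.052),D(290,204,.052),D(172,223,.052))
print("bottom rear",S(370,231,.01),S(447,252,.01),D(347,289,.01), "top corners",S(369,167,.052),S(447,193,.052),S(545,95,.052),S(470,68,.052))
print("stop top rear-edge/face scene",S(410,80,.028),S(608,135,.028),S(408,107,.01),S(605,183,.01))
print("side stop top face edge",D(155,340,.028),D(100,222,.028))
E
```

```text
holes [ 0.0447 -0.004 ] [ 0.1047 -0.0046] [ 0.0426 -0.0049] [ 0.1023 -0.0051]
bottom rear [0.0203 0.016 ] [ 0.0263 -0.0265] [0.0193 0.0143] top corners [0.0198 0.0159] [ 0.0217 -0.0284] [ 0.1226 -0.0306] [0.1244 0.0162]
stop top rear-edge/face scene [0.1278 0.0561] [ 0.1378 -0.062 ] [0.1265 0.0566] [ 0.1205 -0.0699]
side stop top face edge [0.1286 0.0561] [ 0.1251 -0.059 ]
```

The holes put the block's middle at board x 0.0725–0.0737 and y about -0.005, square to about 0.01 rad. The surrounding items sit at unchanged pixels and the robot is clear, so I'm handing in.

```bash
python3 -c "
from workcell import r
print(r.hand_in())"
```

```text
the job is handed in; nothing more can be done
None
```

I toppled the block and pushed it home against the end stop, then handed the job in at about 10.7 s. No verdict was reported.

- **Topple:** I pushed high on the holed face with the part-closed fingers, about 40 mm at 75 mm/s. A picture in mid-fall shows the block clear of the fingers, and it landed flat on the cork with the holes up.
- **Push home:** I slid it along the cork until the force rose to about 26 N horizontally, about 31 N in all, with no further movement. Then I backed off and lifted clear.
- **Final position:** both cameras put the block's middle at board x ≈ 0.0725–0.0737 m and y ≈ -0.005 m. It is square to the board to about 0.01 rad.
- **Surroundings:** I compared the small items and the orange blocks with the first pictures by eye only, without re-measuring. None of those in view had moved. The last force reading was near zero.
- **Disagreements:** my rough corner picks for the stop's face scatter by about 5 mm, and one rear bottom corner of the block was off by a similar amount. I relied on the hole positions and the force rise to judge that it was seated.

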